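# Dispense one bobbin and park it

### The job

Press the black plunger of the bobbin feeder all the way down once and let it come back up, so that a single bobbin slides out onto the feeder's deck. Then, with the fingertips, push that bobbin sideways along the deck until it sits home in the empty V-shaped bay. Push it only, never pick it up, and leave the bobbin in the other bay and the things round the feeder where they are.

Things in the scene. Friction and masses are not known exactly. Their poses are not given: they have to be found in the camera images.
- feeder: bobbin feeder of aluminium and steel, fixed on the table; origin at table height under the axis of the bobbin stack; bobbins come out along its -x, z up. Deck in front: top at z 0.004, x -0.074 to -0.012, 204 mm wide in y, with a lip 3 mm above it along the front edge. Plunger housing behind the stack: x 0.015 to 0.066, y +-0.023, 42 mm high with its collar.
- plunger (a joint): how far the plunger is pressed down, m: 0 up, 0.020 fully down (end stop). Its spring takes 1.5 N to start and 4.5 N at full travel and brings it up again when released. It drives a pusher 2.2 times as far: a full slow press moves the lowest bobbin 44 mm out to -x; a second press would eject a second bobbin.
- plunger_top (a point): centre of the top of the plunger's round black head (31 mm diameter), 0.070 above the table when up, at x = 0.041, y = 0 of the feeder; moves down with the plunger
- mouth_spot (a point): point on the deck's top (x = -0.044, y = 0 of the feeder) about where the ejected bobbin comes to rest after a slow press
- stack_axis (a point): point at the deck's level on the axis of the bobbin stack. The steel tower round it measures 30 mm in x, 32 mm in y (bracket feet and base to y +-0.027) and stands 44 mm above the table
- empty_bay (a point): centre of the empty bay on the deck's top (feeder x -0.044, y +0.076 or -0.076; the other bay holds a bobbin), marked by a flush black pad. A bobbin centred here is home: it touches both walls of a 90 degree V, 9 mm high, that opens to the middle of the deck and is 33 mm wide at its mouth, level with this point. The bobbin's inner half stands free of the walls
- bobbin_low: steel bobbin wound with orange thread, 22 mm diameter, 11 mm high, 11 to 20 g, standing flat; origin at the centre of its underside. At the start the lowest of three in the tower, the one that is ejected
- bobbin_mid: steel bobbin wound with orange thread, 22 mm diameter, 11 mm high, 11 to 20 g, standing flat; origin at the centre of its underside. Second in the tower; drops to the bottom when the plunger comes back up; stays in the tower
- bobbin_high: steel bobbin wound with orange thread, 22 mm diameter, 11 mm high, 11 to 20 g, standing flat; origin at the centre of its underside. Third in the tower; stays in the tower
- bobbin_parked: steel bobbin wound with orange thread, 22 mm diameter, 11 mm high, 11 to 20 g, standing flat; origin at the centre of its underside. Sits loose in the occupied bay; leave it alone
- wax_block: yellow wax block 33x51x23 mm on the table beside the plunger's housing, left of it (feeder's +y side); bystander; origin at the centre of its underside
- eyelet_tin: round red tin, 60 mm diameter, 27 mm high, on the table right of the plunger's housing (feeder's -y side); bystander; origin at the centre of its underside
- screwdriver_red: screwdriver with a red handle, 192 mm long, lying on the table to the right of the feeder; bystander; origin at the centre of its underside

How it is judged (in metres and radians):
On the way, in this order (a step that is already met when the one before it is completed fails the run):
1. the plunger is pressed fully down and a bobbin has come out of the tower (value of joint plunger above 0.018 m and x of bobbin_low in the frame of feeder below -0.034 m and z of bobbin_low in the frame of feeder below 0.008 m), for 0.05 s.
2. the plunger is up again with one bobbin out and the other two in the tower (value of joint plunger below 0.003 m and x of bobbin_low in the frame of feeder below -0.034 m and z of bobbin_low in the frame of feeder below 0.008 m and horizontal distance between each of bobbin_mid, bobbin_high and stack_axis below 0.005 m), for 0.2 s.
3. the bobbin is home in the empty bay (horizontal distance between bobbin_low and empty_bay below 0.006 m), for 0.2 s.
At the end, for the whole second after the job is handed in: The ejected bobbin lies flat and still on the deck within 6 mm of the centre of the empty bay, the plunger is up (within 3 mm), the other two bobbins are in the tower and the parked bobbin is within 6 mm of its start (horizontal distance between bobbin_low and empty_bay below 0.006 m and angle between bobbin_low's own z axis and vertical below 0.1 rad and z of bobbin_low in the frame of feeder between 0.002 and 0.007 m and linear speed of bobbin_low below 0.01 m/s and value of joint plunger below 0.003 m and horizontal distance between each of bobbin_mid, bobbin_high and stack_axis below 0.005 m and distance of bobbin_parked from where it was at the start of the episode below 0.006 m); the robot touches nothing.
It fails at once if a second bobbin is pushed out of the tower (horizontal distance between any of bobbin_mid, bobbin_high and stack_axis above 0.007 m).
It fails at once if the ejected bobbin is lifted off the deck (8 mm or more) (z of bobbin_low in the frame of feeder above 0.012 m).
It fails at once if the parked bobbin is moved more than 8 mm (distance of bobbin_parked from where it was at the start of the episode above 0.008 m).
It fails at once if a bystander is moved more than 15 mm (distance of any of wax_block, eyelet_tin, screwdriver_red from where it was at the start of the episode above 0.015 m).
It also fails if it takes over 54 s, if anything falls off the work surface, if the arm or the gripper's body presses on something with over 40 N, if the wrist force passes 120 N, or if a joint passes its speed limit or range.

### The arm

A 6-joint arm with a two-finger parallel gripper is mounted at the origin on a cart in front of the work surface, level with it; the furniture and walls round the work are solid. World frame = base frame: x ahead of the robot, y to its left, z up, the work surface at z = 0. Lengths are in mm, angles in rad, forces in N, time in s.
With the tool pointing down it reaches from about 300 to 775 mm from the base axis. Payload 14.6 kg.
Tool frame: the origin (TCP) lies on the centre line of the jaws, within the pads' length; the fingertips stand 19 mm ahead of it and the grasp point (between the pads) is the TCP (bot.tip_reach is the distance from the TCP to the fingertips, in mm); y points along the fingers, x is the direction in which the jaws open and shut, and the axes are right-handed (so a half turn about y gives the same grasp; the last joint's range is limited). The gripper opens to 85 mm and grips with 20 to 120 N. Pads are 22 mm wide; open, the fingers measure 114 mm over their backs; the gripper's body (76 mm by 85 mm) begins 54 mm behind the grasp point. The pads swing forward as they close: fully open they stand 13 mm farther back than shut.
Start: joints at [1.233, 0.3, 1.521, -0, 1.321, -0.067], TCP at [147.124, 529.947, 250.281] pointing down, gripper open.
Joint ranges: [-3.03, 3.03], [-0.79, 2.21], [0.23, 2.52], [-1.04, 4.18], [0, 3.07], [-2.55, 2.55]. Speed limits (rad/s): [2.22, 2.22, 2.57, 3.14, 3.14, 3.14].

### API

Orientations are given as a unit quaternion [w, x, y, z].
In Python, from rig import bot gives the robot as it stands. Calls block until the motion is done:
- bot.move_to(position, orientation): joint-space move of the TCP to a pose.
- bot.servo_line(position, attitude=None, speed=150, until_force=None): straight line of the TCP; attitude=None keeps the orientation; speed is the mean speed in mm/s. With until_force (N) it stops when the force on the tool has changed by that much, and returns True; else False.
- bot.move_joints(angles): joint-space move.
- bot.move_gripper(opening, grip_force=None): finger opening in mm; grip_force is the grip in N (None keeps the last); returns when the fingers have stopped.
- bot.dwell(seconds).
- bot.ik(position, orientation): joint angles nearest the present ones, or None.
- bot.read_state(): the state.
- bot.read_camera(name): name is "scene" or "side" or "wrist"; returns a dict with "image" (480x640x3 uint8, blue, green, red), "depth" (480x640 float32, mm along the optical axis (not along the pixel's ray), 0 where there is no reading), "fovy" (degrees; the focal length in pixels is half the picture's height over the tangent of half this angle, whatever the lens; pixels are square), "cx", "cy" (the principal point, pixels), "eye" and "attitude" of the camera in the world; the wrist camera has in their place "mount" (4x4, takes a point from camera to tool coordinates, whose origin is the TCP and whose axes are the tool frame's). Camera axes: x right, y down, z forward; pixel columns grow to the right and rows downward; lengths in mm; the calibration is good to about 2 mm. The wrist camera is an equidistant fisheye: a pixel r from the principal point sees the ray r / f radians off the axis. A picture is of the moment at which its call begins: read the wrist's pose just before it.
A pose or a line that the arm cannot do raises bot.MotionError and nothing moves.
- bot.finish_job(): hands the job in, once; it reports no verdict.
The state is a dict: "clock": time; "joint_positions": joint angles; "qvel": joint speeds; "effort": joint torques, N m; "ee_pos": TCP position; "tool_rot": TCP orientation; "ft_force": force on the tool from outside, world axes, zero at the start; "moment": the same for the moment, N m; "grip_width": finger opening in mm.
Only numpy, scipy, OpenCV 4.12 (cv2) and the standard library are available. Lean on these libraries where they do the work, as an engineer would, in place of code of your own. Each camera call takes 0.05 s, during which the arm holds its last target. There are 200 camera calls.

## Working session

There is one attempt and no reset: what is moved stays moved. The work goes in short steps, each a Python script; the robot and the scene stay as the last script left them, time stands still between calls to the robot, and variables do not carry over. Pictures are saved under pics/ and viewed, about 8 in all and at most 12, crops included, and the job is handed in when it is done.

```bash
ls; mkdir -p pics; python3 - <<'E'
from rig import bot
import cv2, numpy as np, pickle
s=bot.read_state(); print(s['clock'],s['ee_pos'],s['tool_rot'],bot.tip_reach)
d={}
for n in ["scene","side","wrist"]:
    c=bot.read_camera(n); d[n]=c; print(n,c['fovy'],c['cx'],c['cy'],c.get('eye'),c.get('attitude'),c.get('mount'))
    cv2.imwrite(f'pics/{n}0.png',c['image'])
pickle.dump((s,d),open('d0.pkl','wb'))
E
```

```text
pics
0.0 [147.05651416 529.75443856 249.69780474] [-0.56268653  0.5631442   0.4275803  -0.42828444] 19.0
scene 46.00611622686045 325.0504196915868 233.87194870593592 [-74.28015905 -59.8747448  626.2189212 ] [ 0.21584879 -0.4329378   0.79010429 -0.37644306] None
side 46.36203978666916 312.1687903233793 235.77544415319832 [  383.04685905 -1247.95399983   409.71147343] [-0.56103615  0.82470425 -0.05496359  0.04561069] None
wrist 65.70646984690485 316.8764372481515 233.2801763257843 None None [[ 9.99999589e-01 -8.06180105e-04  4.15378229e-04  2.86861155e-01]
 [-6.47283127e-04 -3.13660274e-01  9.49535051e-01 -1.23576092e+02]
 [-6.35208619e-04 -9.49534930e-01 -3.13660667e-01  8.05245135e+01]
 [ 0.00000000e+00  0.00000000e+00  0.00000000e+00  1.00000000e+00]]
```

View pics/scene0.png

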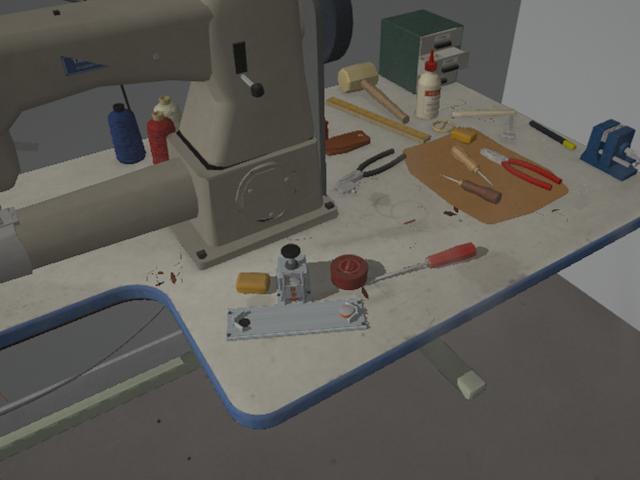

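View pics/wrist0.png

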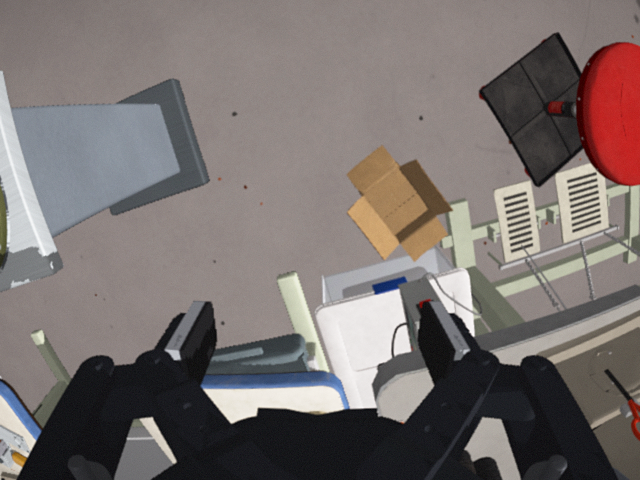

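```bash
cat > util.py <<'E'
import numpy as np, cv2
from scipy.spatial.transform import Rotation as R
def rot(q): return R.from_quat([q[1],q[2],q[3],q[0]]).as_matrix()
def ray(c,u,v,s=None):
    f=240/np.tan(np.radians(c['fovy'])/2); x=np.array([u-c['cx'],v-c['cy']])
    if s is None: return np.array(c['eye']), rot(c['attitude'])@np.array([x[0]/f,x[1]/f,1])
    r=np.hypot(*x); t=r/f; d=np.array([*(x/max(r,1e-9)*np.sin(t)),np.cos(t)])
    M=np.array(c['mount']); T=rot(s['tool_rot'])
    return np.array(s['ee_pos'])+T@M[:3,3], T@M[:3,:3]@d
def on_z(c,u,v,z,s=None):
    o,d=ray(c,u,v,s); return o+d*(z-o[2])/d[2]
E
python3 - <<'E'
import pickle,cv2,numpy as np
from util import *
s,d=pickle.load(open('d0.pkl','rb')); c=d['scene']
print(rot(s['tool_rot']).round(3))
for n,u,v,z in [('head',291,250,70),('pad',244,323,4),('parked',347,311,15),('cornL',228,338,4),('cornR',367,326,4),('backL',230,304,4)]:
    print(n,on_z(c,u,v,z).round(1))
for (u,v) in [(180,60),(230,150),(250,220),(200,250),(330,205),(130,10),(60,60)]:
    o,r=ray(c,u,v); print((u,v),(o+r*c['depth'][v,u]).round())
i=c['image'][235:355,215:380]; cv2.imwrite('pics/s0c.png',cv2.resize(i,None,fx=4.8,fy=4.8,interpolation=cv2.INTER_CUBIC))
E
```

```text
[[ 0.267 -0.    -0.964]
 [ 0.964 -0.001  0.267]
 [-0.001 -1.     0.   ]]
head [ 515.9 -359.4   70. ]
pad [ 478.2 -254.4    4. ]
parked [ 406.9 -389.7   15. ]
cornL [ 464.5 -222.3    4. ]
cornR [ 374.7 -403.4    4. ]
backL [ 525.3 -253.4    4. ]
(180, 60) [ 683. -292.  328.]
(230, 150) [ 658. -338.  183.]
(250, 220) [ 644. -351.   50.]
(200, 250) [ 643. -256.   28.]
(330, 205) [ 634. -505.   26.]
(130, 10) [ 700. -244.  400.]
(60, 60) [ 690. -142.  360.]
```

View pics/s0c.png

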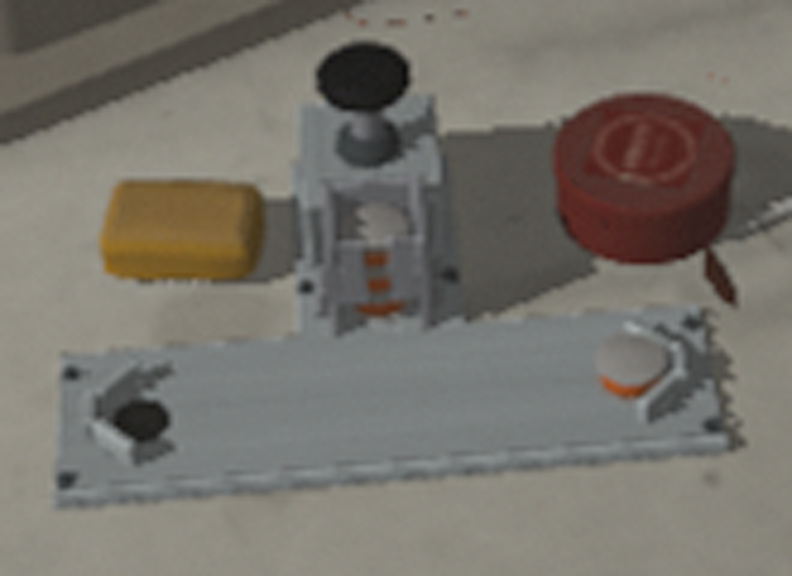

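View pics/side0.png

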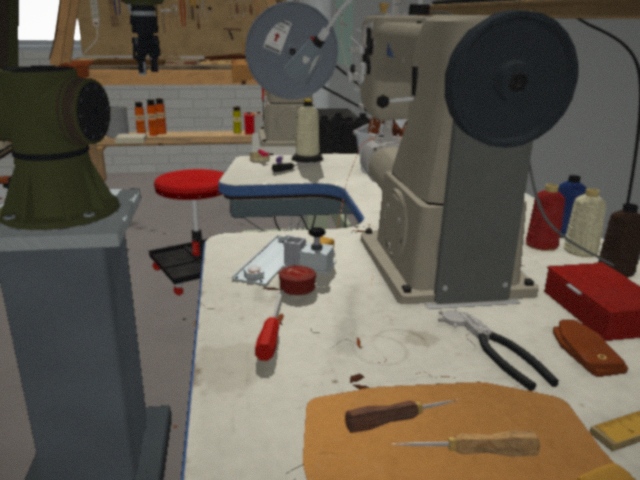

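```bash
python3 - <<'E'
import pickle,cv2,numpy as np
from util import *
s,d=pickle.load(open('d0.pkl','rb'))
P=[]
for n in ['scene','side']:
    c=d[n]; v,u=np.mgrid[0:480:2,0:640:2]; dep=c['depth'][v,u]
    f=240/np.tan(np.radians(c['fovy'])/2)
    D=np.stack([(u-c['cx'])/f,(v-c['cy'])/f,np.ones_like(u)],-1)*dep[...,None]
    p=(D[dep>0]@rot(c['attitude']).T+c['eye']); P.append(p)
for p in P:
  r=np.hypot(p[:,0],p[:,1]); a=np.degrees(np.arctan2(p[:,1],p[:,0]))
  for lo in range(-60,80,10):
    m=(a>=lo)&(a<lo+10)&(p[:,2]>80)&(p[:,2]<600)&(r>250)
    if m.any():
        i=np.argsort(r[m])[min(5,m.sum()-1)]; print(lo,p[m][i].round(),r[m][i].round(), m.sum())
  print()
c=d['scene']
pad=on_z(c,244.4,322.7,4);pk=on_z(c,346.9,309.4,15);hd=on_z(c,290.6,250.8,70)
y=(pad-pk)[:2];print(np.hypot(*y));y/=np.hypot(*y);x=np.array([y[1],-y[0]]);m=(pad+pk)[:2]/2
print(x,m,m+x*85,hd)
E
```

```text
-60 [  899. -1555.   137.] 1796.0 327
-50 [ 656. -551.  337.] 857.0 1527
-40 [ 612. -371.  294.] 715.0 4034
-30 [ 649. -292.   83.] 712.0 4489
-20 [ 684. -126.  373.] 695.0 4273
-10 [682. -39. 264.] 683.0 3044
0 [688.   7.  84.] 688.0 115

-50 [ 658. -555.  334.] 861.0 139
-40 [ 616. -380.  291.] 724.0 8370
-30 [ 652. -299.   97.] 718.0 1182
-20 [ 689. -130.  363.] 701.0 1378
-10 [645. -28. 302.] 646.0 3524
0 [558.  97. 313.] 566.0 819
10 [523. 116. 293.] 535.0 298
20 [749. 292. 117.] 804.0 42
30 [582. 408. 132.] 711.0 189
40 [703. 626.  82.] 941.0 549
50 [446. 756. 290.] 878.0 1292
60 [185. 503. 438.] 536.0 384
70 [143. 454. 333.] 476.0 520

152.58206425978508
[ 0.89277005 -0.45051263] [ 444.06914634 -323.23052913] [ 519.95460088 -361.52410286] [ 514.61974732 -357.95541089   70.        ]
```

```bash
cat >> util.py <<'E'
def quat(yv):
    a,b=yv; q=R.from_matrix(np.array([[b,0,a],[-a,0,b],[0,-1,0]])).as_quat(); return [q[3],*q[:3]]
E
python3 - <<'E'
from rig import bot
import pickle
from util import *
y=np.array([.4505,.8928]); q=quat(y)
s=bot.read_state(); a0=np.arctan2(s['ee_pos'][1],s['ee_pos'][0])
p=[400*np.cos(a0),400*np.sin(a0),250]
j=bot.ik(p,s['tool_rot']); j2=bot.ik([430,-316,190],q); print(j,j2)
bot.move_to(p,s['tool_rot'])
j=list(bot.read_state()['joint_positions']); j[0]=j2[0]; j[5]=j2[5]
bot.move_joints(j); print(bot.read_state()['ee_pos'],bot.read_state()['clock'])
bot.move_to([430,-316,190],q); bot.move_gripper(0); bot.dwell(.2)
s=bot.read_state(); c=bot.read_camera('wrist'); pickle.dump((s,c),open('d1.pkl','wb'))
print(s['ee_pos'],s['clock'],s['grip_width'],s['ft_force'])
cv2.imwrite('pics/w1.png',c['image'])
E
```

```text
[ 1.20840641e+00 -4.19023778e-02  1.90767093e+00 -4.71146447e-05
  1.27666399e+00 -9.15938564e-02] [-7.02397627e-01  3.21346435e-01  1.63925544e+00 -4.44089210e-16
  1.18099078e+00 -2.35082936e-01]
[ 328.15960478 -229.13213566  250.41760639] 3.125
[ 429.9847251  -315.99880395  189.95421833] 4.7333 -0.22191915699578058 [-0.62949368 -0.71878079 -0.56645557]
```

View pics/w1.png

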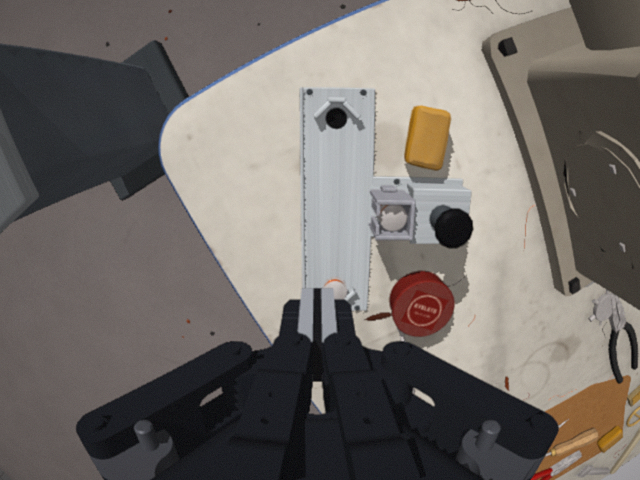

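```bash
python3 - <<'E'
import pickle
from util import *
s,c=pickle.load(open('d1.pkl','rb'))
g=c['image'].max(2)
for n,(u0,u1,v0,v1),z in [('pad',(315,355,100,138),4),('head',(428,480,205,252),70)]:
    m=np.zeros_like(g); m[v0:v1,u0:u1]=(g[v0:v1,u0:u1]<60)
    _,_,st,ce=cv2.connectedComponentsWithStats(m); i=1+st[1:,4].argmax()
    print(n,st[i],ce[i],on_z(c,*ce[i],z,s).round(1))
f=240/np.tan(np.radians(c['fovy'])/2); M=np.array(c['mount'])
def tool(u,v):
    x=np.array([u-c['cx'],v-c['cy']]);r=np.hypot(*x);t=r/f;d=np.array([*(x/r*np.sin(t)),np.cos(t)])
    d=d/d[2]*c['depth'][v,u]; return (M[:3,:3]@d+M[:3,3]).round(1)
for p in [(90,420),(145,425),(490,430),(240,350),(300,310),(312,295),(330,295),(392,350),(550,420)]: print(p,tool(*p))
# deck edges at two rows
for v in (160,260): 
    row=c['image'][v,280:400].astype(int); 
for uv in [(303,90),(376,92),(305,280)]: print(uv,on_z(c,*uv,4,s).round(1))
sc=pickle.load(open('d0.pkl','rb'))[1]['scene']
g=sc['image'].max(2); m=np.zeros_like(g); m[242:262,278:304]=g[242:262,278:304]<60
_,_,st,ce=cv2.connectedComponentsWithStats(m); i=1+st[1:,4].argmax(); print(st[i],ce[i],on_z(sc,*ce[i],70))
E
```

```text
pad [326 108  21  20 335] [335.85970149 117.6358209 ] [ 479.2 -252.7    4. ]
head [ 431  209   42   39 1202] [452.50415973 227.72212978] [ 519.1 -355.6   70. ]
(90, 420) [-56.9 -69.   13.7]
(145, 425) [-42.2 -65.9  12.4]
(490, 430) [ 42.3 -67.3  11.9]
(240, 350) [-23.3 -32.6  13.7]
(300, 310) [-6.2 -4.2 11.8]
(312, 295) [-1.9  8.3 11.5]
(330, 295) [ 5.3  8.3 11.5]
(392, 350) [ 23.4 -30.6  12.2]
(550, 420) [ 60.5 -67.9  11.7]
(303, 90) [ 465.6 -220.1    4. ]
(376, 92) [ 518.7 -247.7    4. ]
(305, 280) [ 390.1 -370.4    4. ]
[281 244  19  15 212] [290.30188679 250.80660377] [ 514.8550206  -357.56696107   70.        ]
```

```bash
python3 - <<'E'
from rig import bot
import pickle
from util import *
q=quat(np.array([.4505,.8928])); h=[518,-357]
bot.move_to([*h,115],q); bot.servo_line([*h,94],speed=60); bot.dwell(.2)
r=bot.servo_line([*h,65],speed=18,until_force=10)
s=bot.read_state(); print(r,s['ee_pos'],s['ft_force'],s['clock'])
bot.dwell(.25); s=bot.read_state(); print(s['ee_pos'],s['ft_force'])
c=bot.read_camera('scene'); cv2.imwrite('pics/s2.png',cv2.resize(c['image'][215:355,205:390],None,fx=4.2,fy=4.2,interpolation=cv2.INTER_CUBIC))
E
```

```text
True [ 518.18141475 -357.11206338   68.76220252] [-1.86926393  0.62209318  7.95671532] 7.325
[ 518.18417618 -357.12580862   68.73592065] [-1.03645165  1.30068362  7.91320164]
```

View pics/s2.png

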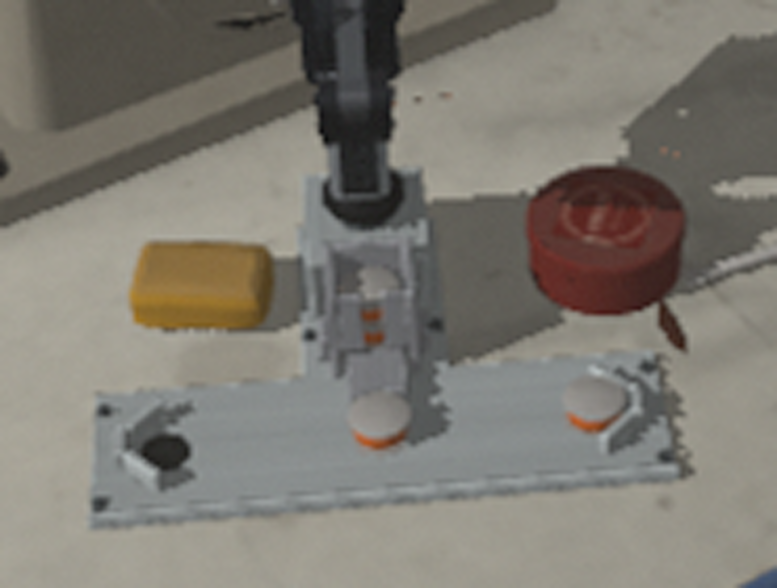

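The plunger is fully down (tip z ≈ 49.7). The ejected bobbin is on the deck at crop (380,412), and the other two are still in the tower. Next I release the plunger and locate the bobbin.

```bash
python3 - <<'E'
from rig import bot
import pickle
from util import *
q=quat(np.array([.4505,.8928])); h=[518,-357]
bot.servo_line([*h,95],speed=30); bot.servo_line([*h,150],speed=120); 
bot.move_to([430,-316,190],q); bot.move_gripper(12); bot.dwell(.3)
s=bot.read_state(); c=bot.read_camera('wrist'); sc=bot.read_camera('scene'); pickle.dump((s,c,sc),open('d2.pkl','wb'))
print(s['ee_pos'],s['clock'],s['grip_width'],s['ft_force'])
a=cv2.resize(c['image'][80:330,270:480],None,fx=2,fy=2); b=cv2.resize(sc['image'][235:355,215:380],None,fx=2.2,fy=2.2)
o=np.zeros((500,790,3),np.uint8); o[:,:420]=a; o[:b.shape[0],425:425+b.shape[1]]=b; cv2.imwrite('pics/w3.png',o)
E
```

```text
[ 430.07133102 -316.00501876  189.88280405] 10.3417 11.868284003251194 [ 0.40726307  0.11319022 -0.09029407]
```

View pics/w3.png

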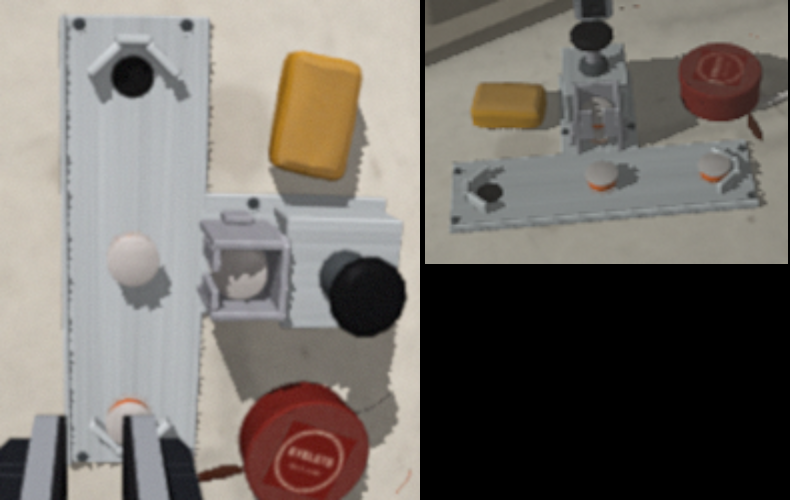

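```bash
python3 - <<'E'
from rig import bot
import pickle
from util import *
s,c,sc=pickle.load(open('d2.pkl','rb'))
yv=np.array([.4505,.8928]); q=quat(yv)
g=cv2.cvtColor(c['image'],cv2.COLOR_BGR2GRAY)[185:235,310:365]
H=cv2.HoughCircles(cv2.resize(g,None,fx=4,fy=4,interpolation=cv2.INTER_CUBIC),cv2.HOUGH_GRADIENT,1,200,param1=80,param2=12,minRadius=40,maxRadius=65)
u,v,r=H[0,0]/4; u+=310; v+=185; b=on_z(c,u,v,15,s)[:2]
print(u,v,r,b,'exp',np.array([479.2,-252.7])-76*yv,'scene',on_z(sc,215+(601-425)/2.2,235+173/2.2,15))
xv=np.array([yv[1],-yv[0]]); pad=np.array([479.2,-252.7]); e=b-pad; print('rel pad x,y',e@xv,e@yv)
np.save('b.npy',b)
if abs(e@xv)<6 and abs(e@yv+76)<6:
    p=b-yv*34
    bot.move_to([*p,80],q); f=bot.servo_line([*p,27],speed=60,until_force=5)
    bot.dwell(.2); s=bot.read_state(); print(f,s['ee_pos'],s['ft_force'],s['grip_width'],s['clock'])
    w=bot.read_camera('wrist'); pickle.dump((s,w),open('d3.pkl','wb')); cv2.imwrite('pics/w4.png',w['image'])
E
```

```text
Traceback (most recent call last):
TypeError: 'NoneType' object is not subscriptable
```

Hough found nothing, so I'll use the centre I read off the picture, (336.5, 210).

```bash
python3 - <<'E'
from rig import bot
import pickle
from util import *
s,c,sc=pickle.load(open('d2.pkl','rb'))
yv=np.array([.4505,.8928]); q=quat(yv)
b=on_z(c,336.7,210,15,s)[:2]
print(b,'exp',np.array([479.2,-252.7])-76*yv,'scene',on_z(sc,215+(601-425)/2.2,235+173/2.2,15))
xv=np.array([yv[1],-yv[0]]); pad=np.array([479.2,-252.7]); e=b-pad; print('rel pad x,y',e@xv,e@yv)
np.save('b.npy',b)
if abs(e@xv)<6 and abs(e@yv+76)<6:
    p=b-yv*34
    bot.move_to([*p,80],q); f=bot.servo_line([*p,27],speed=60,until_force=5)
    bot.dwell(.2); s=bot.read_state(); print(f,s['ee_pos'],s['ft_force'],s['grip_width'],s['clock'])
    w=bot.read_camera('wrist'); pickle.dump((s,w),open('d3.pkl','wb')); cv2.imwrite('pics/w4.png',w['image'])
E
```

```text
[ 445.88727825 -320.86808288] exp [ 444.962  -320.5528] scene [ 444.21620755 -322.36173426   15.        ]
rel pad x,y 0.9681233638163835 -75.86784554461337
False [ 430.6686778  -351.31272588   27.30081257] [0.03684099 0.03153741 0.25559656] 12.331528359873376 12.2083
```

View pics/w4.png

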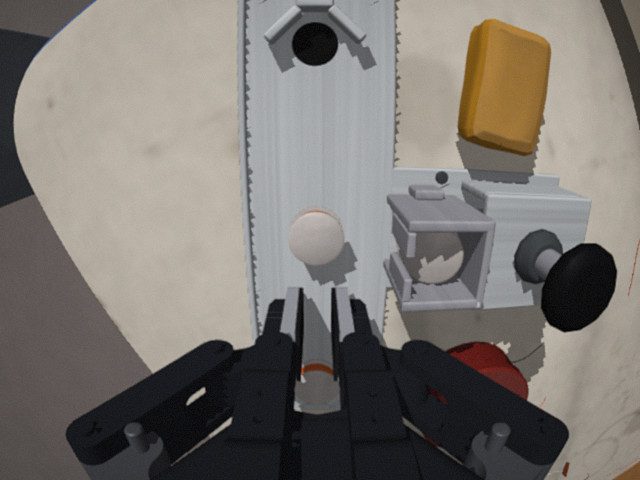

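```bash
python3 - <<'E'
from rig import bot
import pickle
from util import *
s,w=pickle.load(open('d3.pkl','rb'))
yv=np.array([.4505,.8928]); xv=np.array([yv[1],-yv[0]])
g=w['image'].max(2); m=np.zeros_like(g); m[18:72,285:345]=g[18:72,285:345]<60
_,_,st,ce=cv2.connectedComponentsWithStats(m); i=1+st[1:,4].argmax()
pad=on_z(w,*ce[i],4,s)[:2]; bb=on_z(w,316.5,238,15,s)[:2]
print(ce[i],st[i],pad,'bob',bb,'line x: tcp',(np.array(s['ee_pos'])[:2]-pad)@xv,'bob',(bb-pad)@xv,(bb-pad)@yv)
end=pad-yv*(20.7+6); a=bot.servo_line([*end,27],speed=35,until_force=8)
print(a,bot.read_state()['ee_pos'],bot.read_state()['ft_force'])
if not a:
    end=pad-yv*(20.7-2); a=bot.servo_line([*end,27],speed=10,until_force=4)
s=bot.read_state(); print(a,s['ee_pos'],s['ft_force'],s['clock'],'short of home',(pad-np.array(s['ee_pos'])[:2])@yv-20.7)
w=bot.read_camera('wrist'); pickle.dump((s,w),open('d4.pkl','wb')); cv2.imwrite('pics/w5.png',w['image'])
E
```

```text
[314.54230769  43.21346154] [ 292   22   46   43 1560] [ 479.35140947 -253.03914137] bob [ 446.01552457 -320.68319467] line x: tcp 0.808306989779163 bob 0.7113679721952836 -75.41042693256352
False [ 467.26054315 -276.96669057   26.98622812] [-0.58059015  0.68504657  0.53496203]
True [ 470.50834835 -270.48908627   26.86170413] [-1.1194032  -2.30153443  1.08321903] 15.4917 short of home -1.1368901569403924
```

View pics/w5.png

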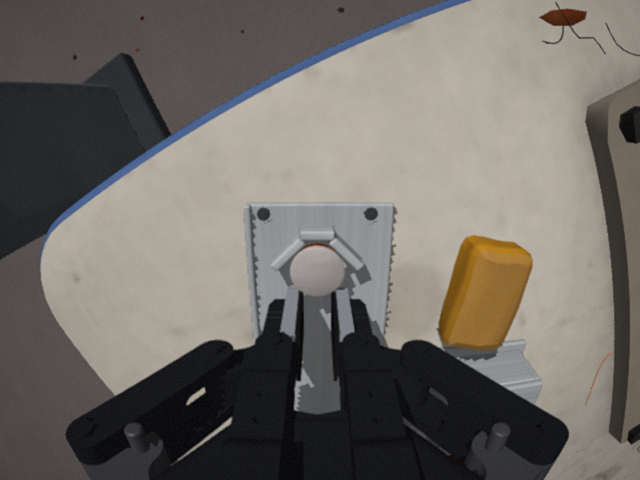

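The bobbin is seated at (318,270), touching both V walls, and the force rose just where home was expected. Next I back off, lift and check.

```bash
python3 - <<'E'
from rig import bot
import pickle
from util import *
yv=np.array([.4505,.8928]); q=quat(yv); xv=np.array([yv[1],-yv[0]])
p=np.array(bot.read_state()['ee_pos'])[:2]-yv*25
bot.servo_line([*p,27],speed=40); bot.servo_line([*p,120],speed=120)
bot.servo_line([430,-316,190],speed=120); bot.dwell(.3)
s=bot.read_state(); c=bot.read_camera('wrist'); sc=bot.read_camera('scene'); pickle.dump((s,c,sc),open('d5.pkl','wb'))
print(s['clock'],s['ft_force'])
a=cv2.resize(c['image'][80:330,270:480],None,fx=2,fy=2); b=cv2.resize(sc['image'][235:355,215:380],None,fx=2.2,fy=2.2)
o=np.zeros((500,790,3),np.uint8); o[:,:420]=a; o[:b.shape[0],425:425+b.shape[1]]=b
z=cv2.resize(c['image'][90:150,300:375],None,fx=3.8,fy=3.8,interpolation=cv2.INTER_CUBIC); o[270:270+z.shape[0],425:425+z.shape[1]]=z
cv2.imwrite('pics/w6.png',o)
E
```

```text
18.3583 [-0.37600506  0.04817664  0.11707704]
```

View pics/w6.png

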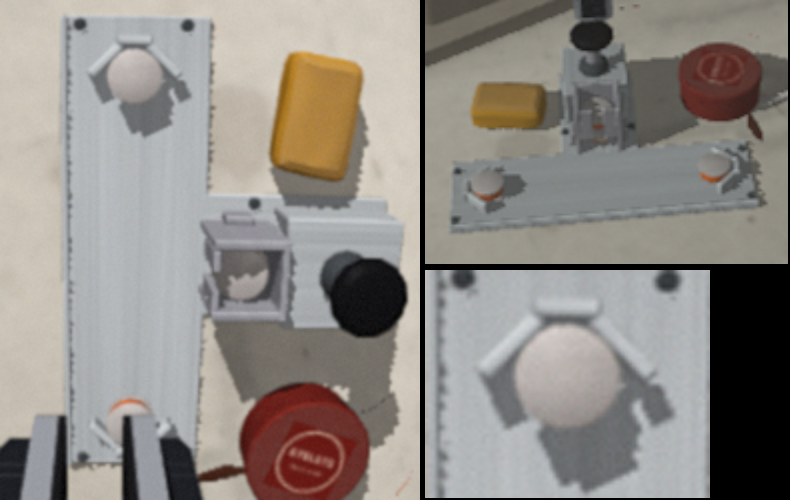

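```bash
python3 - <<'E'
from rig import bot
import pickle
from util import *
s,c,sc=pickle.load(open('d5.pkl','rb'))
b=on_z(c,337.4,117.6,15,s)[:2]; d=np.hypot(*(b-[479.3,-252.9])); print(b,d)
if d<5: bot.finish_job(); print('handed in')
E
```

```text
[ 479.67349178 -252.60221834] 0.477671461103568
the job is handed in; nothing more can be done
handed in
```

I pressed the plunger fully down once, slowly, with closed fingertips until the end stop, then let it come back up. One bobbin came out onto the deck. With the fingers 12 mm apart as a cradle, I pushed it about 75 mm along the deck into the empty V bay. I stopped when the contact force rose at the walls, then backed off, lifted clear and handed the job in at about 18.4 s of the 54 s allowed.

- **Bobbin home:** my last check put it about 0.5 mm from the bay centre (limit 6 mm), lying flat against both walls.
- **Rest of the scene:** the plunger was up. I could see bobbins still in the tower. The parked bobbin, wax block and tin looked unmoved by eye. I did not check the screwdriver in the final pictures.
- **Checks that failed or disagreed:**
  - The automatic circle detection of the ejected bobbin found nothing, so I read its centre off the picture by hand. A later close view agreed to under 1 mm.
  - The scene and wrist cameras disagreed by 2–5 mm on the plunger and bobbin positions. This did not affect the result.

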